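# Close the desk's socket well: tuck the cover under the flap and hold it down

## Task

Pick up the loose aluminium cover plate by its red grip bar, lay it in the mouth of the grey socket well and slide it between the blue side rails so that its front edge goes under the beige flap, fully home against the stop inside, without lifting the flap. Then press the cover firmly down flat onto the floor of the well against the springy orange seal bar and finish while still holding it pressed flat with the fingers; do not let go, the seal would push it up again. Leave the pen cup, the stapler and the mouse alone.

Things in the scene. Friction and masses are not known exactly. Their poses are not given: they have to be found in the camera images.
- cover: Aluminium cover plate, 120 (its x) x 90 (its y) x 4 mm thick, about 0.13 kg, lying flat on the desk. Origin: centre of its underside; z up. Its +x (front) edge is the one to tuck. A red upright grip bar stands on it: 40 mm long along x, 12 mm wide along y, centred at x = -20, y = 0 mm, its top 34 mm above the underside. Grip it across y from above.
- cover_edge (a point): Middle of the cover's front (+x) edge, at its underside (60 mm from the cover's origin along +x).
- cover_rear (a point): Middle of the cover's rear (-x) edge, at its underside (60 mm from the cover's origin along -x).
- cover_grip (a point): Centre line of the red grip bar, 20 mm above the cover's underside (14 mm below the bar's top).
- bay: The grey socket well: low tray fixed to the desk, 210 (x) x 122 (y) x 16 mm, origin at the centre of its underside, z up. Its flat top, the floor the cover lies on, is 16 mm above the desk. The cover slides along the well's +x, its x and y axes along the well's. A beige flap covers x = 25 to 100 mm: underside 26 mm above the desk, top 30 mm.
- well_floor: The fixed grey floor plate forming the top of the well, 210 x 122 x 5 mm; origin at the centre of its underside, 11 mm above the desk, so its upper face is at 16 mm. A steady downward push of 10 to 15 N on the grip bar seats the cover firmly on it against the seal bar.
- bay_mouth (a point): Point on the floor midway between the starts of the blue side rails (well x = -55, y = 0, z = 16 mm). The rails are 9 mm high, 11 mm thick and 98 mm apart (y = -49 to +49 mm) and run along x from here to beyond the stop; flared lead-ins, 115 mm apart at their outer ends, reach 24 mm out in front. From there to x = -105 mm the floor is open.
- bay_lip (a point): Point on the floor straight below the middle of the flap's near edge (well x = 25, y = 0, z = 16 mm). The flap's underside is 10 mm above it.
- bay_stop (a point): Point on the floor at the middle of the face of the fixed dark stop under the flap (well x = 55, y = 0, z = 16 mm). The cover's front edge ends up here, 30 mm past the flap's edge; the cover's origin is then at well x = -5 mm and its grip bar's centre at x = -25 mm, clear of the flap.
- flap (a joint): Hinge of the light beige flap (122 wide x 75 long x 4 mm thick, 60 g), hinged along its far edge (well x = 100 mm); 0 = shut (resting level), grows as its near edge is lifted (rad; 0.1 rad lifts the edge by 7.5 mm). It is free to swing: the least push from below lifts it, and it falls shut by itself.
- seal (a joint): Sprung orange seal bar across the well at well x = -55 mm (5 mm wide, 84 mm long). 0 = up, standing 4 mm over the floor; 0.004 m = pressed level with the floor. It pushes up with 2.4 N when up and 5.6 N when level with the floor, and returns by itself; uncovered, it lifts the cover's rear edge.
- pen_cup: Bystander: clear cup with three pens, 72 mm wide, 130 mm tall. Origin: centre of its underside.
- stapler: Bystander: blue and black stapler, 135 x 36 x 50 mm. Origin: centre of its underside.
- mouse: Bystander: white and grey computer mouse, 100 x 58 x 31 mm. Origin: centre of its underside.

How it is judged:
On the way:
1. the cover's front edge has entered under the flap, between the rails (x of cover_edge in the frame of bay above 0.03 m and y of cover_edge in the frame of bay between -0.008 and 0.008 m and z of cover_edge in the frame of bay below 0.0235 m and value of joint flap below 0.1 rad), for 0.1 s.
At the end, for the whole second after the job is handed in: The cover's front edge is under the flap, within 6 mm of the stop; the cover is in line with the rails, both edges within 2 mm of the floor, pressed on it with over 1 N, the seal bar down; the flap is shut; the fingers still press on the cover; all at rest (x of cover_edge in the frame of bay between 0.049 and 0.058 m and y of cover_edge in the frame of bay between -0.008 and 0.008 m and z of cover_edge in the frame of bay between 0.014 and 0.018 m and z of cover_rear in the frame of bay between 0.014 and 0.018 m and angle between the x axis of cover and the x axis of bay, either way round below 0.1 rad and angle between cover's own z axis and vertical below 0.06 rad and contact force between cover and well_floor above 1 N and value of joint flap below 0.03 rad and value of joint seal above 0.002 m and contact force between the fingers and cover above 1 N and linear speed of cover below 0.02 m/s); the arm keeps its last pose, push and grip.
It fails at once if the flap is lifted by more than 7.5 mm at its edge (value of joint flap above 0.1 rad).
It fails at once if the pen cup is pushed away or knocked over (distance of pen_cup from where it was at the start of the episode above 0.02 m or angle between pen_cup's own z axis and vertical above 0.4 rad).
It fails at once if the stapler is pushed away or knocked over (distance of stapler from where it was at the start of the episode above 0.02 m or angle between stapler's own z axis and vertical above 0.4 rad).
It fails at once if the mouse is pushed away or knocked over (distance of mouse from where it was at the start of the episode above 0.02 m or angle between mouse's own z axis and vertical above 0.4 rad).
It also fails if it takes over 42 s, if anything falls off the work surface, if the arm or the gripper's body presses on something with over 40 N, if the wrist force passes 120 N, or if a joint passes its speed limit or range.

## Robot

A 6-joint arm with a two-finger parallel gripper is mounted at the origin on the work surface. World frame = base frame: x ahead of the robot, y to its left, z up, the work surface at z = 0. Lengths are in m, angles in rad, forces in N, time in s.
With the tool pointing down it reaches from about 0.3 to 0.775 m from the base axis. Payload 14.6 kg.
Tool frame: the origin (TCP) lies at the very end of the fingers, on their centre line; the grasp point (between the pads) lies r.hold_point_z behind it (r.hold_point_z is the distance from the TCP to the grasp point, in m); x points along the fingers, z is the direction in which the jaws open and shut, and the axes are right-handed (so a half turn about x gives the same grasp; the last joint's range is limited). The gripper opens to 85 mm and grips with 20 to 120 N. Pads are 22 mm wide; open, the fingers measure 114 mm over their backs; the gripper's body (76 mm by 85 mm) begins 54 mm behind the grasp point. The pads swing forward as they close: fully open they stand 13 mm farther back than shut.
Start: joints at [1.243, 0.3, 1.521, -0, 1.321, -0.067], TCP at [0.142, 0.531, 0.205] pointing down, gripper open.
Joint ranges: [-3.03, 3.03], [-0.79, 2.21], [0.23, 2.52], [-1.04, 4.18], [0, 3.07], [-2.55, 2.55]. Speed limits (rad/s): [2.22, 2.22, 2.57, 3.14, 3.14, 3.14].

## Interface

Orientations are given as a 3x3 rotation matrix whose columns are the frame's x, y, z axes.
In Python, from station import telemetry, get_image, camera_model, ticket, r gives the robot as it stands.
- The arm moves only by the tool jog_arm, never from a script. Its argument "targets" is a list of rows, each a list of 6 numbers: the shift along the world's x, y, z in units of 60 cm (1.0 is 60 cm), then the turn, a rotation vector about the world's x, y, z in units of 60 degrees (1.0 is 60 degrees). In form: [[tx, ty, tz, rx, ry, rz], ...]. A call has 1 to 20 rows; each row shifts and turns the commanded pose from where the row before left it; what a row does not reach is not made up. A row lasts 1/12 s, in which the tool goes at most 41.7 mm and 7.16 degrees, less where a joint would pass 70% of its speed; a pose out of reach is approached as far as the arm can. A call with a number of a shift or a turn outside -1 to 1 is refused whole. A call with a gripper value outside its range is refused whole. "gripper" is the opening, from -1 (shut) to 1 (fully open), set as the call begins (left out, the last holds). The fingers move at their own pace and stop on an object; "grip_force" is the grip in N (left out, the last holds). Time passes only in rows, so rows that do not move let the fingers close. It gives the time, the measured TCP pose, the force and the opening at its end, in the units of the state.
- telemetry.observe(): the state, without advancing time (a new reading comes with each control period).
- get_image(name): name is "scene" or "top" or "wrist"; returns the picture (384x512x3 uint8, red, green, blue); there is no depth.
- camera_model(name): a dict with "camera_matrix" (3x3 intrinsics, pixels), "R" (3x3) and "t" (3): a world point X has camera coordinates R X + t; the wrist camera has in their place "T_tool_cam" (4x4, takes a point from camera to tool coordinates, whose origin is the TCP and whose axes are the tool frame's). Camera axes: x right, y down, z forward; pixel columns grow to the right and rows downward; lengths in m; the calibration is good to about 2 mm. A picture is of the moment at which its call begins: read the wrist's pose just before it. camera_model takes no time and is no camera call.
- ticket.hand_in(): hands the job in, once; it reports no verdict.
The state is a dict: "t": time; "q": joint angles; "dq": joint speeds; "joint_torque": joint torques, N m; "ee_pos": TCP position; "eef_rot": TCP orientation; "ft_force": force on the tool from outside, world axes, zero at the start; "ft_torque": the same for the moment, N m; "finger_gap": opening from 0.0 (shut) to 1.0 (fully open).
Only numpy, scipy, OpenCV 4.12 (cv2) and the standard library are available. Lean on these libraries where they do the work, as an engineer would, in place of code of your own. Each camera call takes 0.05 s, during which the arm holds its last target. There are 200 camera calls.

## Working session

There is one attempt and no reset: what is moved stays moved. The work goes in short steps, Python scripts to look and compute and a tool call to move; the robot and the scene stay as the last step left them, time stands still between calls to the robot, and variables do not carry over. Pictures are saved under pics/ and viewed, about 8 in all and at most 12, crops included, and the job is handed in when it is done.

Besides the shell and the picture viewer there is one more tool, called after ">>>" as a command line: name --pt "numbers of a row" for each row, then --argument value for the rest. jog_arm: Moves the arm, as the interface text tells. Its arguments: {"type":"object","properties":{"targets":{"type":"array","items":{"type":"array","items":{"type":"number","minimum":-1,"maximum":1}}},"gripper":{"type":"number"},"grip_force":{"type":"number"}},"required":["targets"]}

```bash
mkdir -p pics; ls; cat > h.py <<'E'
import numpy as np, cv2
from station import telemetry, get_image, camera_model, ticket, r
def ray(name,px,st=None):
    m=camera_model(name);K=np.array(m["camera_matrix"])
    d=np.linalg.inv(K)@np.array([px[0],px[1],1.])
    if name=="wrist":
        T=np.array(m["T_tool_cam"]);R=np.array(st["eef_rot"]);p=np.array(st["ee_pos"])
        return p+R@T[:3,3], R@T[:3,:3]@d
    R=np.array(m["R"]);t=np.array(m["t"]);return -R.T@t,R.T@d
def plane(name,px,z,st=None):
    o,d=ray(name,px,st);return o+d*(z-o[2])/d[2]
E
python3 - <<'E'
from h import *
s=telemetry.observe();print(s["t"],s["ee_pos"],np.round(s["eef_rot"],3),s["finger_gap"],r.hold_point_z)
a=get_image("top");b=get_image("scene")
np.savez("i0.npz",top=a,scene=b)
cv2.imwrite("pics/top0.png",cv2.resize(a[...,::-1],(800,600)))
cv2.imwrite("pics/scene0.png",b[...,::-1])
E
```

```text
pics
0.0 [0.14173693 0.53114012 0.20402388] [[-0.    -0.966  0.258]
 [-0.001  0.258  0.966]
 [-1.     0.    -0.001]] 0.9996619868194977 0.0187
```

View pics/top0.png

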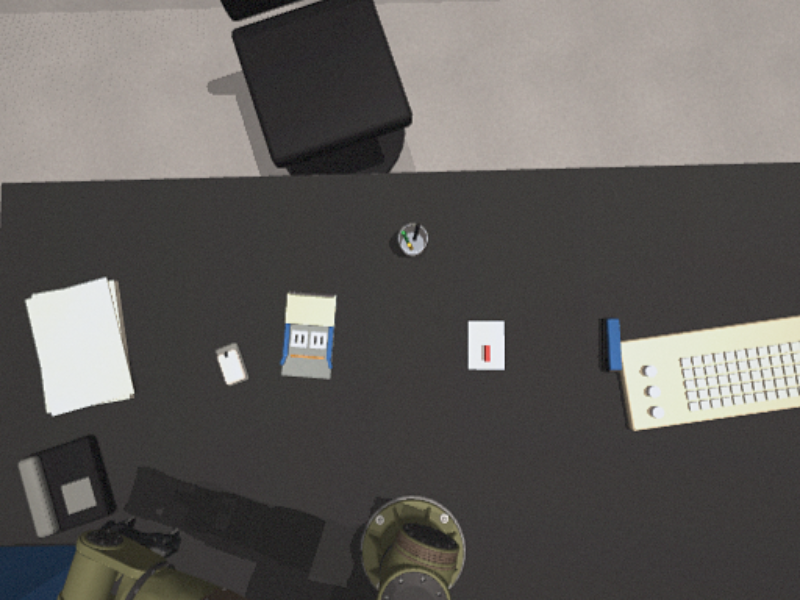

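View pics/scene0.png

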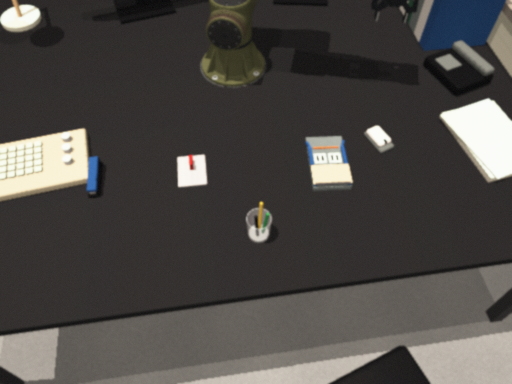

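The top view shows the cover at (486,345) with its red bar at (486,353), and the well at (309,335) with its flap away from the robot. The cup is at (412,240), the mouse at (232,365) and the stapler at (614,345). The scene view agrees. Next I'll measure coarsely from the top picture.

```bash
python3 - <<'E'
from h import *
a=np.load("i0.npz")["top"];hsv=cv2.cvtColor(a,cv2.COLOR_RGB2HSV).astype(int);H,S,V=hsv[...,0],hsv[...,1],hsv[...,2]
def win(m,x0,x1,y0,y1):
    o=np.zeros(m.shape,np.uint8);o[y0:y1,x0:x1]=m[y0:y1,x0:x1];return o
def show(n,m,z):
    ys,xs=np.nonzero(m);
    if len(xs)==0: print(n,"none");return
    (c,wh,an)=cv2.minAreaRect(np.c_[xs,ys].astype(np.float32))
    P=[plane("top",p,z) for p in cv2.boxPoints((c,wh,an))]
    print(n,len(xs),"mean",plane("top",(xs.mean(),ys.mean()),z).round(4),"rect",plane("top",c,z).round(4),"size",[round(np.linalg.norm(P[i]-P[i+1]),4) for i in (0,1)],"edge deg",np.degrees(np.arctan2(*(P[1]-P[0])[1::-1])).round(1))
show("cover",win(V>100,285,340,195,245),.004)
show("red",win((S>120)&((H<8)|(H>172))&(V>80),285,340,195,245),.034)
show("flap",win((S>25)&(H>18)&(H<35)&(V>150),170,225,175,250),.03)
show("well",win(V>90,170,225,175,250),.016)
show("seal",win((S>90)&(H>5)&(H<22)&(V>120),170,225,175,250),.018)
show("blue",win((S>120)&(H>95)&(H<125)&(V>60),170,225,175,250),.025)
show("cup",win(V>90,245,285,135,170),.13)
show("mouse",win(V>90,130,165,210,255),.02)
E
```

```text
cover 766 mean [ 0.4962 -0.1956  0.004 ] rect [ 0.4962 -0.1955  0.004 ] size [np.float64(0.0906), np.float64(0.1215)] edge deg -91.4
red 31 mean [ 0.4769 -0.1929  0.034 ] rect [ 0.4773 -0.1946  0.034 ] size [np.float64(0.0345), np.float64(0.0115)] edge deg -2.0
flap 291 mean [0.5949 0.259  0.03  ] rect [0.5517 0.2441 0.03  ] size [np.float64(0.1568), np.float64(0.1218)] edge deg -5.0
well 1705 mean [0.5311 0.2487 0.016 ] rect [0.5327 0.2495 0.016 ] size [np.float64(0.2127), np.float64(0.1312)] edge deg -4.8
seal 37 mean [0.4784 0.2539 0.018 ] rect [0.4785 0.2534 0.018 ] size [np.float64(0.0061), np.float64(0.0786)] edge deg -4.7
blue 143 mean [0.5074 0.2532 0.025 ] rect [0.5058 0.2507 0.025 ] size [np.float64(0.1018), np.float64(0.1297)] edge deg -4.2
cup 259 mean [ 0.7455 -0.0166  0.13  ] rect [ 0.7467 -0.018   0.13  ] size [np.float64(0.0657), np.float64(0.0736)] edge deg -91.5
mouse 382 mean [0.4633 0.441  0.02  ] rect [0.4644 0.4417 0.02  ] size [np.float64(0.0603), np.float64(0.0988)] edge deg -73.0
```

```bash
python3 - <<'E'
from h import *
m=camera_model("wrist");print(np.round(m["T_tool_cam"],3),np.round(m["camera_matrix"],0))
s=telemetry.observe();R=np.array(s["eef_rot"]);T=np.array(m["T_tool_cam"]);print("cam offset world",R@T[:3,3],"view",R@T[:3,2])
E
```

```text
[[-0.    -0.278  0.961 -0.168]
 [-0.    -0.961 -0.278  0.071]
 [ 1.    -0.     0.     0.002]
 [ 0.     0.     0.     1.   ]] [[289.   0. 257.]
 [  0. 289. 189.]
 [  0.   0.   1.]]
cam offset world [-0.06790072  0.02028804  0.16811246] view [ 0.26838276 -0.0724446  -0.96058444]
```

>>> jog_arm --pt "0.05 -0.039 0 0 0 0.014" --pt "0.05 -0.039 0 0 0 0.014" --pt "0.05 -0.039 0 0 0 0.014" --pt "0.05 -0.039 0 0 0 0.014" --pt "0.05 -0.039 0 0 0 0.014" --pt "0.05 -0.039 0 0 0 0.014" --pt "0.05 -0.039 0 0 0 0.014" --pt "0.05 -0.039 0 0 0 0.014" --pt "0.05 -0.039 0 0 0 0.014" --pt "0.05 -0.039 0 0 0 0.014" --pt "0.05 -0.039 0 0 0 0.014" --pt "0.05 -0.039 0 0 0 0.014" --pt "0 0 0 0 0 0" --pt "0 0 0 0 0 0" --pt "0 0 0 0 0 0" --gripper 1

```text
t: 1.35
ee_pos: [0.5014, 0.2507, 0.2042]
eef_rot: [[-0.001, -0.996, 0.085], [-0.0, 0.085, 0.996], [-1.0, 0.001, -0.0]]
ft_force: [-0.6, 0.1, 0.2]
finger_gap: 1.003
```

```bash
python3 - <<'E'
from h import *
import pickle
s=telemetry.observe();a=get_image("wrist");pickle.dump((s,a),open("w1.pkl","wb"))
print(s["t"],s["ee_pos"],np.round(s["eef_rot"],3),np.abs(s["dq"]).max())
cv2.imwrite("pics/w1.png",a[...,::-1])
E
```

```text
1.35 [0.50138226 0.25073481 0.20421498] [[-0.001 -0.996  0.085]
 [-0.     0.085  0.996]
 [-1.     0.001 -0.   ]] 0.02433615516124033
```

View pics/w1.png

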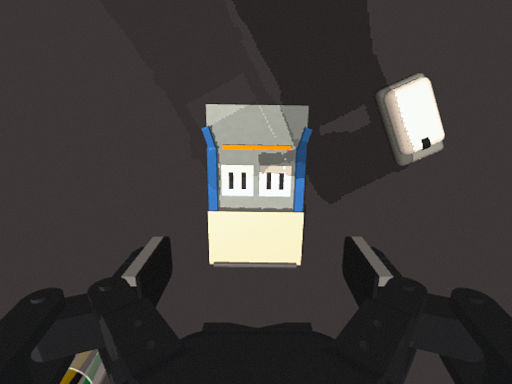

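The wrist view shows the well: rear edge at row 104, seal at (257,147), flap near edge at row 210 and far edge at row 264. The mouse is off to the right at (410,118), clear of the well.

```bash
python3 - <<'E'
from h import *
import pickle
s,a=pickle.load(open("w1.pkl","rb"));hsv=cv2.cvtColor(a,cv2.COLOR_RGB2HSV).astype(int);H,S,V=hsv[...,0],hsv[...,1],hsv[...,2]
def win(m,x0,x1,y0,y1):
    o=np.zeros(m.shape,np.uint8);o[y0:y1,x0:x1]=m[y0:y1,x0:x1];return o
def rect(n,m,z):
    m=cv2.morphologyEx(m,cv2.MORPH_OPEN,np.ones((2,2)))
    ys,xs=np.nonzero(m)
    P=np.array([plane("wrist",p,z,s)[:2] for p in zip(xs,ys)])
    c,wh,an=cv2.minAreaRect((P*1000).astype(np.float32))
    print(n,len(xs),"mean",(P.mean(0)*1000).round(1),"rect",np.round(c,1),np.round(wh,1),round(an,2));return P,np.array(c)/1e3
f,fc=rect("flap",win((S>25)&(H>18)&(H<35)&(V>150),195,320,200,275),.03)
o,oc=rect("seal",win((S>120)&(H>8)&(H<22)&(V>120),195,320,135,160),.020)
bl=(S>120)&(H>95)&(H<125)&(V>50)
L=[]
for n,x0,x1 in(("railR",195,235),("railL",285,320)):
    P,c=rect(n,win(bl,x0,x1,152,208),.025);L.append(P)
    q=np.polyfit(P[:,0],P[:,1],1);print("  dir",np.degrees(np.arctan(q[0])).round(2))
d=fc-oc;print("flap-seal",d*1e3,"len(117.5)",np.linalg.norm(d)*1e3,"deg",np.degrees(np.arctan2(d[1],d[0])))
# combined
for yaw in np.radians([np.degrees(np.arctan2(d[1],d[0])),-4.8]):
    u=np.array([np.cos(yaw),np.sin(yaw)])
    print(np.degrees(yaw),"centre from flap",fc-u*.0625,"from seal",oc+u*.055)
    v=np.array([-u[1],u[0]]);print(" rails y about seal",[np.percentile((p-oc)@v,[2,50,98]).round(4) for p in L])
E
```

```text
Traceback (most recent call last):
  File "h.py", line 11, in plane
    o,d=ray(name,px,st);return o+d*(z-o[2])/d[2]
        ~~~^^^^^^^^^^^^
  File "h.py", line 4, in ray
    m=camera_model(name);K=np.array(m["camera_matrix"])
ValueError: time passes only in moves, steps and waits
```

```bash
sed -i 's/^def ray/from functools import lru_cache\ncm=lru_cache(camera_model)\ndef ray/; s/m=camera_model(name)/m=cm(name)/' h.py
cat >> h.py <<'E'
def masks(a):
    hsv=cv2.cvtColor(a,cv2.COLOR_RGB2HSV).astype(int);return hsv[...,0],hsv[...,1],hsv[...,2]
def rect(n,m,b,z,s):
    x0,x1,y0,y1=b;o=np.zeros(m.shape,np.uint8);o[y0:y1,x0:x1]=m[y0:y1,x0:x1]
    o=cv2.morphologyEx(o,cv2.MORPH_OPEN,np.ones((2,2)))
    ys,xs=np.nonzero(o)
    P=np.array([plane("wrist",p,z,s)[:2] for p in zip(xs,ys)])
    c,wh,an=cv2.minAreaRect((P*1000).astype(np.float32))
    print(n,len(xs),"mean",(P.mean(0)*1000).round(1),"rect",np.round(c,1),np.round(wh,1),round(an,2));return P,np.array(c)/1e3
E
cat > well.py <<'E'
from h import *
import pickle
s,a=pickle.load(open("w1.pkl","rb"));H,S,V=masks(a)
f,fc=rect("flap",(S>25)&(H>18)&(H<35)&(V>150),(195,320,200,275),.03,s)
o,oc=rect("seal",(S>120)&(H>8)&(H<22)&(V>120),(195,320,135,160),.020,s)
bl=(S>120)&(H>95)&(H<125)&(V>50);L=[]
for n,x0,x1 in(("railR",195,235),("railL",285,320)):
    P,c=rect(n,bl,(x0,x1,155,205),.025,s);L.append(P)
    q=np.polyfit(P[:,0],P[:,1],1);print("  dir",np.degrees(np.arctan(q[0])).round(2))
d=fc-oc;y=np.degrees(np.arctan2(d[1],d[0]));print("flap-seal",d*1e3,"len(117.5)",np.linalg.norm(d)*1e3,"deg",y)
for yaw in np.radians([y,-4.8]):
    u=np.array([np.cos(yaw),np.sin(yaw)]);v=np.array([-u[1],u[0]])
    print(np.degrees(yaw),"centre from flap",fc-u*.0625,"from seal",oc+u*.055," rails y about seal",[np.percentile((p-oc)@v,[2,50,98]).round(4) for p in L])
E
python3 well.py
```

```text
flap 4781 mean [595.7 243.6] rect [597.4 243.5] [121.9  74.3] 84.36
seal 325 mean [481.4 255.6] rect [481.3 255.2] [84.   5.9] 83.99
railR 489 mean [516.2 197. ] rect [516.9 197. ] [12.2 62.8] 84.36
  dir -5.4
railL 485 mean [525.6 305.1] rect [526.1 305.2] [12.2 62.8] 84.48
  dir -5.09
flap-seal [116.11499023 -11.70204163] len(117.5) 116.70316506138592 deg -5.7548247047296845
-5.7548247047296845 centre from flap [0.53523864 0.24973963] from seal [0.53603146 0.24965973]  rails y about seal [array([-0.0602, -0.0543, -0.0486]), array([0.0484, 0.0542, 0.0599])]
-4.8 centre from flap [0.53514284 0.24870251] from seal [0.53611576 0.2505724 ]  rails y about seal [array([-0.0609, -0.0551, -0.0492]), array([0.0477, 0.0535, 0.0592])]
```

>>> jog_arm --pt "-0.006 -0.062 -0.006 0 0 0.005" --pt "-0.006 -0.062 -0.006 0 0 0.005" --pt "-0.006 -0.062 -0.006 0 0 0.005" --pt "-0.006 -0.062 -0.006 0 0 0.005" --pt "-0.006 -0.062 -0.006 0 0 0.005" --pt "-0.006 -0.062 -0.006 0 0 0.005" --pt "-0.006 -0.062 -0.006 0 0 0.005" --pt "-0.006 -0.062 -0.006 0 0 0.005" --pt "-0.006 -0.062 -0.006 0 0 0.005" --pt "-0.006 -0.062 -0.006 0 0 0.005" --pt "-0.006 -0.062 -0.006 0 0 0.005" --pt "-0.006 -0.062 -0.006 0 0 0.005" --pt "0 0 0 0 0 0" --pt "0 0 0 0 0 0" --pt "0 0 0 0 0 0"

```text
t: 2.65
ee_pos: [0.4587, -0.1946, 0.1615]
eef_rot: [[0.0, -1.0, 0.021], [0.0, 0.021, 1.0], [-1.0, -0.0, 0.0]]
ft_force: [0.2, 0.4, 0.5]
finger_gap: 1.001
```

```bash
python3 - <<'E'
from h import *
import pickle
s=telemetry.observe();a=get_image("wrist");pickle.dump((s,a),open("w2.pkl","wb"))
print(s["t"],s["ee_pos"],np.round(s["eef_rot"],3),np.abs(s["dq"]).max())
cv2.imwrite("pics/w2.png",a[...,::-1])
H,S,V=masks(a)
red=(S>120)&((H<8)|(H>172))&(V>60)
rect("red top",red,(150,360,50,330),.034,s)
E
```

```text
2.65 [ 0.45873498 -0.19464859  0.16149194] [[ 0.    -1.     0.021]
 [ 0.     0.021  1.   ]
 [-1.    -0.     0.   ]] 0.01899907441216998
red top 388 mean [ 475.1 -193.6] rect [ 475.8 -193.4] [ 9.6 44.4] 88.51
```

View pics/w2.png

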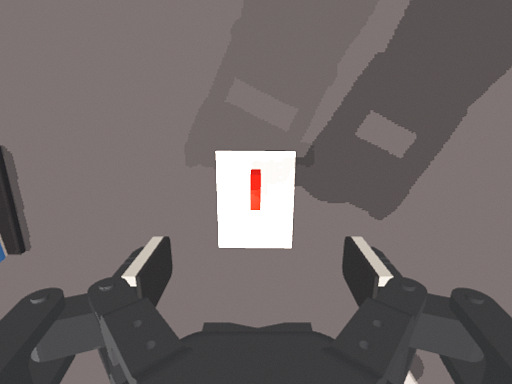

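The cover is seen whole, from (216,151) to (295,248), with the red bar at (256,190) between the jaws and clear space around it. Now the plate outline.

```bash
python3 - <<'E'
from h import *
import pickle
s,a=pickle.load(open("w2.pkl","rb"));H,S,V=masks(a)
red=(S>120)&((H<8)|(H>172))&(V>60)
P,c=rect("cover",(V>190)|red,(205,305,145,254),.004,s)
yaw=np.arctan2(*np.polyfit(P[:,0],P[:,1],1)[:1],1)
for b in (np.radians(-1.5),):
    print("grip",c+np.array([np.cos(b),np.sin(b)])*-.02)
for p in[(216,151),(295,151),(292,248),(219,248)]:print(plane("wrist",p,.004,s))
E
```

```text
cover 7491 mean [ 496.6 -194.6] rect [ 499.9 -194.7] [ 91.5 121.4] 88.44
grip [ 0.47985967 -0.19412673]
[ 0.43732811 -0.23830635  0.004     ]
[ 0.43922811 -0.14918563  0.004     ]
[ 0.56034938 -0.15105728  0.004     ]
[ 0.5583981  -0.24190378  0.004     ]
```

>>> jog_arm --pt "0.011 0 -0.036 0 0 0" --pt "0.011 0 -0.036 0 0 0" --pt "0.011 0 -0.036 0 0 0" --pt "0 0 -0.036 0 0 0" --pt "0 0 -0.036 0 0 0" --pt "0 0 -0.036 0 0 0" --pt "0 0 -0.027 0 0 0" --pt "0 0 -0.012 0 0 0" --pt "0 0 0 0 0 0" --pt "0 0 0 0 0 0"

```text
t: 3.53
ee_pos: [0.4789, -0.1952, 0.0091]
eef_rot: [[0.0, -1.0, 0.021], [-0.0, 0.021, 1.0], [-1.0, -0.0, -0.0]]
ft_force: [0.6, -0.9, 1.0]
finger_gap: 0.997
```

>>> jog_arm --pt "0 0 0 0 0 0" --pt "0 0 0 0 0 0" --pt "0 0 0 0 0 0" --pt "0 0 0 0 0 0" --pt "0 0 0 0 0 0" --pt "0 0 0 0 0 0" --pt "0 0 0 0 0 0" --pt "0 0 0 0 0 0" --pt "0 0 0 0 0 0" --pt "0 0 0 0 0 0" --gripper -1 --grip_force 60

```text
t: 4.37
ee_pos: [0.4784, -0.1958, 0.0084]
eef_rot: [[-0.0, -1.0, 0.022], [0.0, 0.022, 1.0], [-1.0, 0.0, 0.0]]
ft_force: [0.9, -0.8, 0.0]
finger_gap: 0.003
```

The fingers shut to 0.003, where a 12 mm bar should stop them at about 0.14. They may have missed the bar, so I'll look.

```bash
python3 - <<'E'
from h import *
import pickle
s=telemetry.observe();a=get_image("wrist");b=get_image("scene");pickle.dump((s,a),open("w3.pkl","wb"))
print(s["t"],s["ee_pos"],s["finger_gap"],s["ft_force"])
c=cv2.resize(b[110:240,130:300],None,fx=2.3,fy=2.3,interpolation=2)
o=np.zeros((384,512+c.shape[1]-112,3),np.uint8)[:, :800];o[:, :400]=a[:,56:456];o[:c.shape[0],400:400+c.shape[1]]=c[:, :400]
cv2.imwrite("pics/w3.png",o[...,::-1])
E
```

```text
4.3667 [ 0.47840242 -0.1958116   0.00836151] 0.0030507856575177437 [ 0.85213895 -0.80706236  0.02758815]
```

View pics/w3.png

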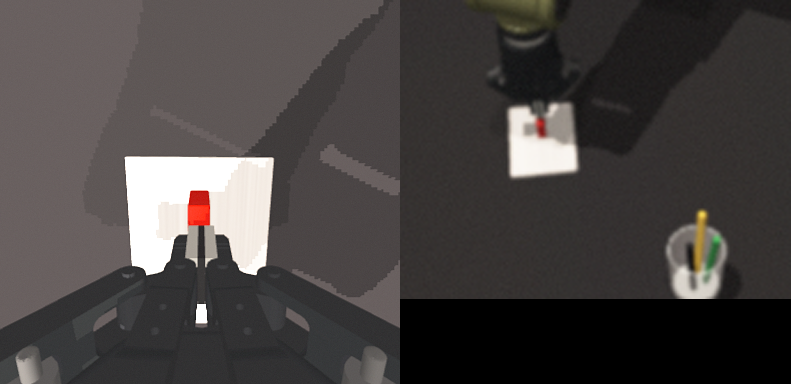

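```bash
python3 - <<'E'
from h import *
import pickle
s,a=pickle.load(open("w3.pkl","rb"))
for n,p,z in[("plate rear L",(180,157),.004),("plate rear R",(329,157),.004),("bar foot rear",(255,190),.004),("bar top rear",(256,205),.034),("bar top front vis",(256,226),.034)]:print(n,plane("wrist",p,z,s).round(4))
M=cm("wrist");T=np.linalg.inv(np.array(M["T_tool_cam"]));K=np.array(M["camera_matrix"])
for n,q in[("tcp",(0,0,0)),("tip rear",(0,.011,0)),("pad mid rear",(-.0187,.011,0)),("tip front",(0,-.011,0)),("z6 tip rear",(0,.011,.006))]:
    c=K@(T[:3,:3]@np.array(q)+T[:3,3]);print(n,(c/c[2])[:2].round(0))
c=cv2.resize(a[180:340,170:345],None,fx=3.7,fy=3.7,interpolation=0);cv2.imwrite("pics/w3z.png",c[...,::-1])
E
```

```text
plate rear L [ 0.4371 -0.2392  0.004 ]
plate rear R [ 0.4391 -0.1496  0.004 ]
bar foot rear [ 0.4588 -0.1946  0.004 ]
bar top rear [ 0.4581 -0.1939  0.034 ]
bar top front vis [ 0.4699 -0.1941  0.034 ]
tcp [254. 222.]
tip rear [254. 206.]
pad mid rear [253. 217.]
tip front [254. 238.]
z6 tip rear [263. 206.]
```

View pics/w3z.png

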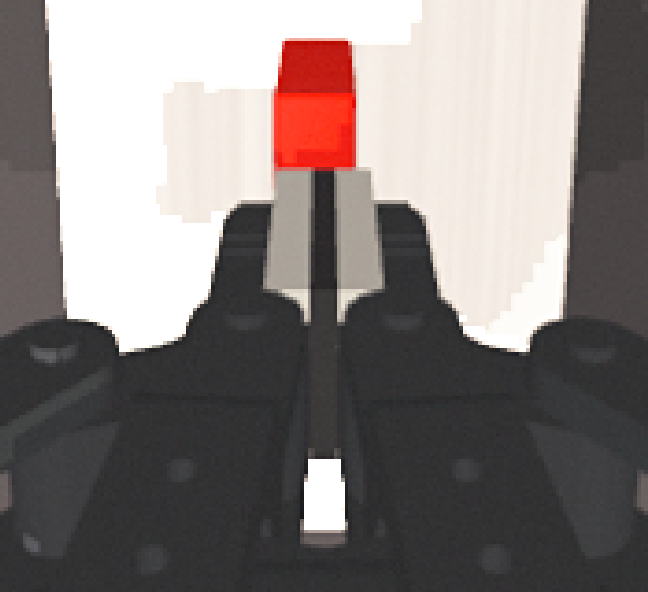

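The plate hasn't moved: its rear edge is still at x=0.438. The pads' ends show at row 226, where a tip at the reported TCP should show at row 206. The open-jaw view w1 agrees: a half-opening of 42.5 mm at column 168 means the ends sit about 42 mm behind the TCP, not 13 mm. So the real fingertips end about 30 mm short of the reported TCP, and the fingers shut just above the bar. I'll open, go lower while watching the force, and close again.

>>> jog_arm --pt "0 0 0 0 0 0" --pt "0 0 0 0 0 0" --pt "0 0 0 0 0 0" --pt "0 0 0 0 0 0" --pt "0 0 0 0 0 0" --pt "0 0 0 0 0 0" --pt "0 0 0 0 0 0" --pt "0 0 0 0 0 0" --gripper 1

```text
t: 5.13
ee_pos: [0.4784, -0.1958, 0.0084]
eef_rot: [[-0.0, -1.0, 0.022], [-0.0, 0.022, 1.0], [-1.0, 0.0, -0.0]]
ft_force: [-0.9, 0.6, -0.6]
finger_gap: 1.002
```

>>> jog_arm --pt "0 0.002 -0.012 0 0 0" --pt "0 0 -0.012 0 0 0" --pt "0 0 -0.012 0 0 0" --pt "0 0 0 0 0 0" --pt "0 0 0 0 0 0"

```text
t: 5.55
ee_pos: [0.478, -0.1944, -0.014]
eef_rot: [[-0.001, -1.0, 0.022], [0.001, 0.022, 1.0], [-1.0, 0.001, 0.001]]
ft_force: [0.6, 0.6, -0.7]
finger_gap: 0.999
```

The TCP now reads z=-0.014 with no contact force, so the offset is real. Closing.

>>> jog_arm --pt "0 0 0 0 0 0" --pt "0 0 0 0 0 0" --pt "0 0 0 0 0 0" --pt "0 0 0 0 0 0" --pt "0 0 0 0 0 0" --pt "0 0 0 0 0 0" --pt "0 0 0 0 0 0" --pt "0 0 0 0 0 0" --pt "0 0 0 0 0 0" --pt "0 0 0 0 0 0" --gripper -1 --grip_force 40

```text
t: 6.38
ee_pos: [0.4786, -0.1947, -0.0129]
eef_rot: [[0.001, -1.0, 0.022], [-0.0, 0.022, 1.0], [-1.0, -0.001, -0.0]]
ft_force: [-1.8, -0.7, 5.4]
finger_gap: 0.132
```

```bash
python3 - <<'E'
from h import *
import pickle
s=telemetry.observe();a=get_image("wrist");pickle.dump((s,a),open("w4.pkl","wb"))
print(s["t"],s["ee_pos"],s["finger_gap"],s["ft_force"])
c=cv2.resize(a[120:340,130:385],None,fx=2.7,fy=2.7,interpolation=0);cv2.imwrite("pics/w4.png",c[...,::-1])
E
```

```text
6.3833 [ 0.47863647 -0.19474356 -0.01293419] 0.13223353380809033 [-1.78326713 -0.66124191  5.35658767]
```

View pics/w4.png

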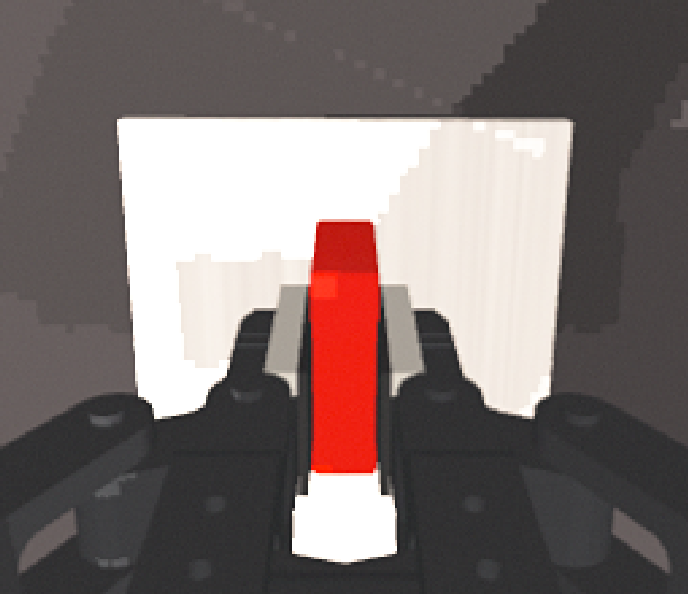

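The jaws hold the red bar: gap 0.132 is about 11 mm, with the pads on both sides. Next: lift, check, and carry to just in front of the well.

>>> jog_arm --pt "0 0 0 0 0 0" --pt "0 0 0 0 0 0" --pt "0 0 0.015 0 0 0" --pt "0 0 0.03 0 0 0" --pt "0 0 0.03 0 0 0" --pt "0 0 0.03 0 0 0" --pt "0 0 0.02 0 0 0" --pt "0 0 0 0 0 0" --pt "0 0 0 0 0 0" --grip_force 60

```text
t: 7.18
ee_pos: [0.4784, -0.1946, 0.062]
eef_rot: [[0.001, -1.0, 0.022], [-0.0, 0.022, 1.0], [-1.0, -0.001, -0.0]]
ft_force: [-0.4, 1.1, -1.5]
finger_gap: 0.123
```

>>> jog_arm --pt "-0.01 0.04 0 0 0 -0.005" --pt "-0.013 0.055 0 0 0 -0.005" --pt "-0.013 0.055 0 0 0 -0.005" --pt "-0.013 0.055 0 0 0 -0.005" --pt "-0.013 0.055 0 0 0 -0.005" --pt "-0.013 0.055 0 0 0 -0.005" --pt "-0.013 0.055 0 0 0 -0.005" --pt "-0.013 0.055 0 0 0 -0.005" --pt "-0.013 0.055 0 0 0 -0.005" --pt "-0.013 0.055 0 0 0 -0.005" --pt "-0.013 0.055 0 0 0 -0.005" --pt "-0.013 0.055 0 0 0 -0.005" --pt "-0.013 0.055 0 0 0 -0.005" --pt "-0.013 0.045 0 0 0 -0.005" --pt "0 0.02 0 0 0 -0.003" --pt "0 0 0 0 0 0" --pt "0 0 0 0 0 0" --pt "0 0 0 0 0 0"

```text
t: 8.68
ee_pos: [0.3707, 0.2635, 0.0611]
eef_rot: [[-0.001, -0.995, 0.099], [-0.001, 0.099, 0.995], [-1.0, 0.001, -0.001]]
ft_force: [0.1, -0.7, -1.7]
finger_gap: 0.126
```

```bash
python3 - <<'E'
from h import *
import pickle
s=telemetry.observe();a=get_image("wrist");pickle.dump((s,a),open("w5.pkl","wb"))
print(s["t"],s["ee_pos"],np.round(s["eef_rot"],4),s["finger_gap"],s["ft_force"])
cv2.imwrite("pics/w5.png",a[...,::-1])
E
```

```text
8.6833 [0.3707313  0.26353095 0.06108221] [[-1.200e-03 -9.951e-01  9.860e-02]
 [-9.000e-04  9.860e-02  9.951e-01]
 [-1.000e+00  1.200e-03 -1.000e-03]] 0.12562196999714156 [ 0.05990714 -0.74371556 -1.69490653]
```

View pics/w5.png

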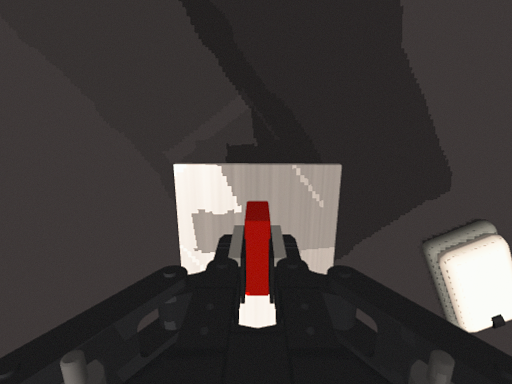

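The cover hangs level: its rear edge shows at the same pixels (174–341, row 163) as when it lay on the desk. Yaw -5.66° matches the well. I'll correct y by 2 mm and come down in front of the lead-ins to an underside height of about 20.5 mm.

>>> jog_arm --pt "0 0.004 -0.02 0 0 0" --pt "0 0 -0.03 0 0 0" --pt "0 0 -0.025 0 0 0" --pt "0 0 -0.014 0 0 0" --pt "0 0 0 0 0 0" --pt "0 0 0 0 0 0" --pt "0 0 0 0 0 0"

```text
t: 9.32
ee_pos: [0.3715, 0.2668, 0.0091]
eef_rot: [[0.001, -0.995, 0.099], [0.0, 0.099, 0.995], [-1.0, -0.001, 0.001]]
ft_force: [1.0, -0.5, -1.5]
finger_gap: 0.129
```

>>> jog_arm --pt "0.0166 -0.0016 0 0 0 0" --pt "0.0166 -0.0016 0 0 0 0" --pt "0.0166 -0.0016 0 0 0 0" --pt "0.0166 -0.0016 0 0 0 0" --pt "0.0166 -0.0016 0 0 0 0" --pt "0 0 0 0 0 0" --pt "0 0 0 0 0 0"

```text
t: 9.9
ee_pos: [0.4212, 0.2618, 0.0082]
eef_rot: [[-0.0, -0.995, 0.099], [-0.0, 0.099, 0.995], [-1.0, 0.0, -0.0]]
ft_force: [-0.1, 0.4, -1.7]
finger_gap: 0.125
```

>>> jog_arm --pt "0.0166 -0.0016 0 0 0 0" --pt "0.0166 -0.0016 0 0 0 0" --pt "0.0166 -0.0016 0 0 0 0" --pt "0.0166 -0.0016 0 0 0 0" --pt "0.0166 -0.0016 0 0 0 0" --pt "0 0 0 0 0 0" --pt "0 0 0 0 0 0" --pt "0 0 0 0 0 0"

```text
t: 10.57
ee_pos: [0.4709, 0.257, 0.0084]
eef_rot: [[0.001, -0.995, 0.099], [-0.0, 0.099, 0.995], [-1.0, -0.001, 0.0]]
ft_force: [2.4, -5.4, -1.5]
finger_gap: 0.129
```

```bash
python3 - <<'E'
from h import *
import pickle
for k in range(3):
    s=telemetry.observe();a=get_image("wrist");print(s["t"],s["ee_pos"].round(4),s["ft_force"].round(2))
print(np.round(s["eef_rot"],4));pickle.dump((s,a),open("w6.pkl","wb"))
u=np.array([.9952,-.0976]);d=s["ee_pos"][:2]-[.5355,.2497];print("edge x",d@u+.08,"y",d@[.0976,.9952])
b=get_image("scene")
c=cv2.resize(b[120:200,285:375],None,fx=4,fy=4,interpolation=2)
o=np.zeros((384,800,3),np.uint8);o[:, :430]=a[:,41:471];o[:320,435:795]=c
cv2.imwrite("pics/w6.png",o[...,::-1])
E
```

```text
10.5667 [0.4709 0.257  0.0084] [ 2.38 -5.36 -1.48]
10.6167 [0.4708 0.257  0.0084] [ 3.01 -5.31 -2.14]
10.6667 [0.4707 0.257  0.0085] [ 2.69 -4.98 -1.66]
[[ 7.000e-04 -9.951e-01  9.840e-02]
 [-2.000e-04  9.840e-02  9.951e-01]
 [-1.000e+00 -7.000e-04 -1.000e-04]]
edge x 0.0148277085813429 y 0.0009696572305128258
```

View pics/w6.png

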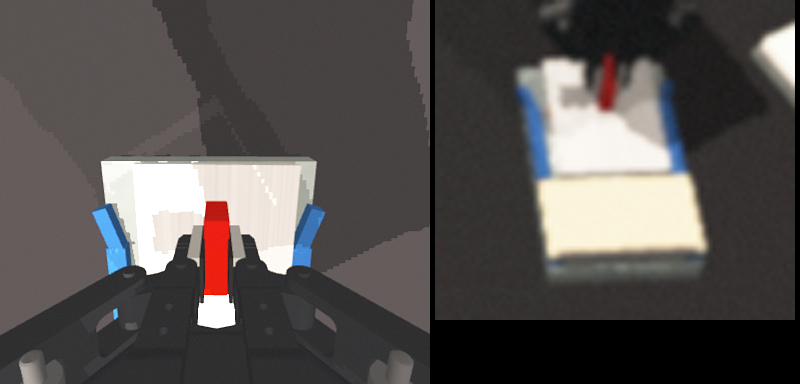

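The cover is between the rails with its front edge just short of the flap, which is shut. The side force of -5 N in y means it touches the +y rail. The picture agrees: cover centre at column 218, well centre at 209 (crop pixels), so the cover sits about 4 mm too far left. I'll shift it back.

>>> jog_arm --pt "-0.0003 -0.0033 0 0 0 0" --pt "-0.0003 -0.0033 0 0 0 0" --pt "0 0 -0.001 0 0 0" --pt "0 0 0 0 0 0" --pt "0 0 0 0 0 0" --pt "0 0 0 0 0 0"

```text
t: 11.27
ee_pos: [0.4702, 0.2533, 0.0078]
eef_rot: [[0.0, -0.995, 0.098], [0.0, 0.098, 0.995], [-1.0, -0.0, 0.0]]
ft_force: [-0.0, -0.2, -1.1]
finger_gap: 0.12
```

```bash
python3 - <<'E'
from h import *
import pickle
s=telemetry.observe();a=get_image("wrist");pickle.dump((s,a),open("w7.pkl","wb"));print(s["ee_pos"].round(4),s["ft_force"].round(2),np.round(s["ft_torque"],2))
H,S,V=masks(a)
bl=(S>100)&(H>95)&(H<125)&(V>50)
for row in (252,258,264):
    x=np.nonzero(bl[row])[0];print(row,"blue inner",x[x<257].max() if (x<257).any() else None,x[x>257].min() if (x>257).any() else None)
g=cv2.Sobel(cv2.cvtColor(a,cv2.COLOR_RGB2GRAY).astype(np.float32),-1,1,0)
for row in (175,185,195):print(row,[(int(c),int(g[row,c])) for c in range(140,370) if abs(g[row,c])>70 and abs(g[row,c])>=abs(g[row,c-1:c+2]).max()])
E
```

```text
[0.4702 0.2533 0.0078] [-0.   -0.16 -1.08] [ 0.08 -0.01  0.02]
252 blue inner 176 336
258 blue inner 176 336
264 blue inner 177 335
175 [(149, 702), (239, -79), (297, 71), (301, -78), (340, -220), (343, 150), (363, -497)]
185 [(150, 631), (244, -90), (340, -239), (347, 148), (362, -486)]
195 [(151, 677), (245, -96), (309, 74), (339, -259), (350, 149), (361, -478)]
```

No force remains, so the cover is free between the rails. With the underside at about 20.8 mm there is about 1.2 mm of room under the flap. Sliding on.

>>> jog_arm --pt "0.0083 -0.0008 0 0 0 0" --pt "0.0083 -0.0008 0 0 0 0" --pt "0.0083 -0.0008 0 0 0 0" --pt "0.0083 -0.0008 0 0 0 0" --pt "0 0 0 0 0 0" --pt "0 0 0 0 0 0" --pt "0 0 0 0 0 0"

```text
t: 11.9
ee_pos: [0.49, 0.2512, 0.0076]
eef_rot: [[-0.0, -0.995, 0.098], [-0.0, 0.098, 0.995], [-1.0, 0.0, -0.0]]
ft_force: [0.4, -0.1, -1.0]
finger_gap: 0.128
```

```bash
python3 - <<'E'
from h import *
s=telemetry.observe();b=get_image("scene");a=get_image("wrist");print(s["ee_pos"].round(4),s["ft_force"].round(2))
c=cv2.resize(b[120:200,285:375],None,fx=4,fy=4,interpolation=2)
o=np.zeros((384,800,3),np.uint8);o[:, :430]=a[:,41:471];o[:320,435:795]=c
cv2.imwrite("pics/w8.png",o[...,::-1])
E
```

```text
[0.49   0.2512 0.0076] [ 0.39 -0.06 -1.04]
```

View pics/w8.png

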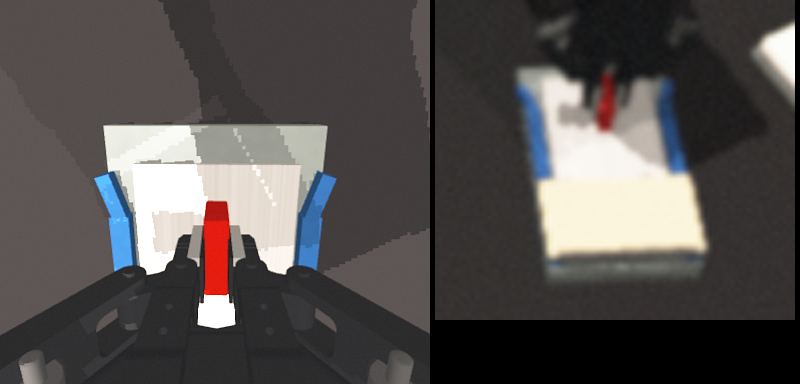

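The front edge is about 9 mm past the flap edge. The flap looks unmoved and the force is near zero. On toward the stop.

>>> jog_arm --pt "0.0066 -0.0006 0 0 0 0" --pt "0.0066 -0.0006 0 0 0 0" --pt "0.0066 -0.0006 0 0 0 0" --pt "0.0066 -0.0006 0 0 0 0" --pt "0 0 0 0 0 0" --pt "0 0 0 0 0 0"

```text
t: 12.5
ee_pos: [0.5062, 0.2498, 0.0077]
eef_rot: [[-0.0, -0.995, 0.099], [-0.0, 0.099, 0.995], [-1.0, 0.0, -0.0]]
ft_force: [-0.8, 0.1, -1.4]
finger_gap: 0.128
```

>>> jog_arm --pt "0.0033 -0.0003 0 0 0 0" --pt "0 0 0 0 0 0" --pt "0 0 0 0 0 0"

```text
t: 12.75
ee_pos: [0.508, 0.2497, 0.0078]
eef_rot: [[-0.0, -0.995, 0.098], [-0.0, 0.098, 0.995], [-1.0, 0.0, -0.0]]
ft_force: [-0.5, 0.5, -1.8]
finger_gap: 0.127
```

>>> jog_arm --pt "0.0033 -0.0003 0 0 0 0" --pt "0 0 0 0 0 0" --pt "0 0 0 0 0 0"

```text
t: 13.0
ee_pos: [0.51, 0.2495, 0.0078]
eef_rot: [[-0.0, -0.995, 0.098], [-0.0, 0.098, 0.995], [-1.0, 0.0, -0.0]]
ft_force: [-1.2, -1.2, -1.6]
finger_gap: 0.124
```

>>> jog_arm --pt "0.002 -0.0002 0 0 0 0" --pt "0 0 0 0 0 0" --pt "0 0 0 0 0 0"

```text
t: 13.25
ee_pos: [0.51, 0.2493, 0.0074]
eef_rot: [[-0.003, -0.995, 0.098], [-0.001, 0.098, 0.995], [-1.0, 0.003, -0.001]]
ft_force: [-8.2, -1.5, 0.9]
finger_gap: 0.126
```

>>> jog_arm --pt "0.002 -0.0002 0 0 0 0" --pt "0 0 0 0 0 0" --pt "0 0 0 0 0 0"

```text
t: 13.5
ee_pos: [0.5099, 0.2492, 0.0072]
eef_rot: [[-0.006, -0.995, 0.098], [-0.001, 0.098, 0.995], [-1.0, 0.005, -0.002]]
ft_force: [-17.9, -1.1, 7.4]
finger_gap: 0.124
```

That is the stop, at TCP x=0.510, which puts the edge at about 0.055 in the well frame. Easing off the push, then pressing down.

>>> jog_arm --pt "-0.0035 0.0003 0 0 0 0" --pt "0 0 0 0 0 0" --pt "0 0 -0.003 0 0 0" --pt "0 0 -0.003 0 0 0" --pt "0 0 -0.002 0 0 0" --pt "0 0 0 0 0 0" --pt "0 0 0 0 0 0" --pt "0 0 0 0 0 0"

```text
t: 14.17
ee_pos: [0.5101, 0.2495, 0.0034]
eef_rot: [[-0.0, -0.995, 0.098], [-0.0, 0.098, 0.995], [-1.0, 0.0, -0.0]]
ft_force: [-6.9, -1.6, 5.7]
finger_gap: 0.126
```

>>> jog_arm --pt "0 0 -0.001 0 0 0" --pt "0 0 0 0 0 0" --pt "0 0 0 0 0 0"

```text
t: 14.42
ee_pos: [0.5101, 0.2496, 0.0031]
eef_rot: [[-0.0, -0.995, 0.098], [-0.0, 0.098, 0.995], [-1.0, 0.0, -0.0]]
ft_force: [-10.6, -1.1, 11.7]
finger_gap: 0.125
```

>>> jog_arm --pt "-0.0012 0.0001 0 0 0 0" --pt "0 0 -0.0005 0 0 0" --pt "0 0 0 0 0 0" --pt "0 0 0 0 0 0" --pt "0 0 0 0 0 0"

```text
t: 14.83
ee_pos: [0.5101, 0.2496, 0.0031]
eef_rot: [[0.001, -0.995, 0.098], [0.0, 0.098, 0.995], [-1.0, -0.001, 0.0]]
ft_force: [-5.7, -1.4, 11.3]
finger_gap: 0.129
```

```bash
python3 - <<'E'
from h import *
import pickle
s=telemetry.observe();a=get_image("wrist");b=get_image("scene");pickle.dump((s,a),open("w9.pkl","wb"))
print(s["ee_pos"].round(4),s["ft_force"].round(2),np.round(s["ft_torque"],2),np.round(s["eef_rot"],4))
H,S,V=masks(a)
print("orange px",((S>120)&(H>8)&(H<22)&(V>120)).sum())
c=cv2.resize(b[120:200,285:375],None,fx=4,fy=4,interpolation=2)
o=np.zeros((384,800,3),np.uint8);o[:, :430]=a[:,41:471];o[:320,435:795]=c
cv2.imwrite("pics/w9.png",o[...,::-1])
E
```

```text
[0.5101 0.2496 0.0031] [-5.65 -1.41 11.25] [-0.45  0.99  0.1 ] [[ 1.200e-03 -9.952e-01  9.820e-02]
 [ 3.000e-04  9.820e-02  9.952e-01]
 [-1.000e+00 -1.100e-03  4.000e-04]]
orange px 0
```

View pics/w9.png

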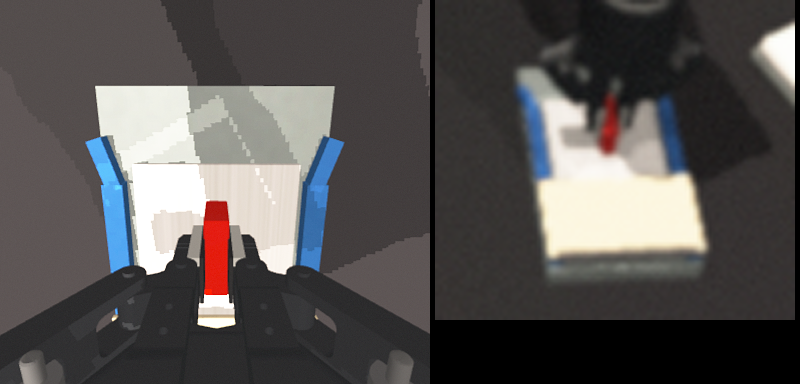

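The cover lies level in the well with the seal hidden under it, and the flap is shut (near edge at the same place, row 178). The push is about 12.5 N net of the cover's weight. One geometric check of the rear edge, then hand in.

```bash
python3 - <<'E'
from h import *
import pickle
s,a=pickle.load(open("w9.pkl","rb"))
u=np.array([.9952,-.0976]);v=np.array([.0976,.9952])
P=lambda p,z:plane("wrist",p,z,s)[:2]
R=[P((174,164),.020),P((341,164),.020)];W=[P((136,86),.016),P((376,86),.016)]
d=(np.mean(R,0)-np.mean(W,0));x=d@u-.105;print("rear edge well x (want -.065)",x,"y",d@v,"widths",np.linalg.norm(R[1]-R[0]),np.linalg.norm(W[1]-W[0]))
if abs(x+.065)<.005 and abs(d@v)<.006: print("ok");print(ticket.hand_in())
E
```

```text
rear edge well x (want -.065) -0.06570109809584429 y 0.0007410495572464681 widths 0.08860675632093881 0.1214261911881201
ok
the job is handed in; nothing more can be done
None
```

I slid the cover under the flap, fully home against the stop, and pressed it flat on the well floor. I handed the job in with the fingers still gripping and pressing, at about 15 s of the 42 s. No verdict is reported.

**Last checks**
- **Position:** the cover's rear edge measured at well x = -65.7 mm (should be -65) and y = +0.7 mm. That puts the front edge at about 54 mm, against the stop, which I also felt as contact force.
- **Height:** the underside is at about 16 mm, level with the floor, and the tool tilt is under 0.1°.
- **Push:** the measured upward force was 11.3 N, or about 12.5 N of push once the cover's weight is allowed for. About 6 N of push against the stop remained.
- **Flap and seal:** the flap looks shut in the scene picture. The seal bar is covered, so I could not see it directly and judge it down from the height and the force.
- **Bystanders:** the arm never went near the pen cup, the stapler or the mouse.

**What disagreed or went wrong**
- **Fingertips:** they end about 30 mm short of the reported TCP, although the TCP is described as the very end of the fingers. My first grasp closed on nothing just above the bar. The cover had not moved, so I opened, went 21 mm lower and gripped it.
- **Jaw centre:** it sits about 2 mm to one side in the camera calibration. The cover brushed a side rail with about 5 N on the way in; I shifted it 4 mm back and the force went to zero.

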